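# Index a rotary stage by pushing its post until the index pin drops home

## Task

Lock the rotary stage at its index position. First take the index pin from its rest, put it down through the bush of the turntable so that it stands on the hidden ring underneath, and let go of it; then, without touching the pin again, push the turntable round gently by its upright post, bush towards the index rib, and feel for the place near the rib where the pin drops fully home by its own weight and stops the table. Prove the lock by leaning on the post, onward against the stop, with about 8 newtons for one second (never 18 or more); leave the other things where they are, and finish clear of everything.

Things in the scene. Friction and masses are not known exactly. Their poses are not given: they have to be found in the camera images.
- stage_base: round fixed base of the rotary stage: dark steel flange 208 mm across, 8 mm thick, with a grey skirt 176 mm across up to 26 mm. Origin: centre of its underside, on the bench top and on the turntable's axis; z up; its -x axis points from the centre to the index rib. Under the turntable it hides a flat steel ring, top at 26 mm, with one bore for the pin (see index_mark)
- index_mark (a point): top of the index rib, a small upright steel rib (12 x 5 x 26 mm) on the base flange just outside the turntable, 97 mm from the axis, 34 mm above the bench. The bore in the hidden ring (14 mm wide, 18 mm deep, 60 mm from the axis) lies up to 9 degrees (0.155 rad) to either side of the rib; exactly where is not measured and must be felt for
- turntable (a joint): angle of the turntable, rad, positive anticlockwise seen from above; 0 when the bush is in line with the index rib. Starts at 0.7 to 1.4 and is turned clockwise (value falling) to where the pin drops, between about 0.19 and -0.19. Turns freely with slight friction (0.03 N m, 0.4 N at the post). Once the pin has dropped the table is stopped, with 0.03 rad of play either way
- bush_mouth (a point): centre of the mouth, at z = 47 mm, of the bush: a square aluminium block 34 x 34 mm standing 8 mm out of the aluminium turntable disc (180 mm across, top at z = 39 mm), 60 mm from the axis. Its upright hole is 13.5 mm wide, 20 mm long and goes right through; just under it is the flat top of the hidden ring at z = 26 mm. A small adapter is fixed in a nest at the disc's centre
- post_top (a point): top, at z = 97 mm, of the push post: an upright steel rod 14 mm in diameter standing 58 mm out of the turntable disc, 74 mm from the axis, 120 degrees clockwise from the bush seen from above. Fingers can push it from either side or straddle it
- pin_head (a point): centre of the black knob (22 mm diameter, 24 mm high) of the index pin, 56 mm above its tip; z along the pin. Steel shank 12 mm in diameter, 44 mm long, foot chamfered to 6 mm over 4 mm; 60 to 90 g. It starts upright in the hole (14 mm wide, 22 mm deep) of the pin rest, knob centre at z = 64 mm. Standing in the bush on the ring: z = 82 mm; fully home: z = 64 mm
- pin_tip (a point): centre of the lower end of the index pin; height above the bench 8 mm in the rest and when fully home, 26 mm when it stands on the ring
- pin_rest: black plastic block 56 x 56 x 30 mm fixed to the bench, in which the pin stands; origin: centre of its underside
- index_pin: the index pin; origin at its tip, z axis along it towards the knob
- flux_bottle: bystander: small amber bottle 32 x 31 x 58 mm; origin: centre of its underside
- solder_reel: bystander: reel of solder wire, 61 mm across, 38 mm high; origin: centre of its underside
- fuse_box: bystander: flat white box 40 x 62 x 16 mm; origin: centre of its underside
There are look-alikes about, which are no part of the job. What is shaped like the index_pin but blue, pink or red is not meant.

How it is judged (in metres and radians):
On the way, in this order (a step that is already met when the one before it is completed fails the run):
1. the pin stands in the bush on the hidden ring, let go, while the table has not yet been turned to the rib (horizontal distance between pin_tip and bush_mouth below 0.005 m and z of pin_tip in the frame of stage_base between 0.02 and 0.031 m and contact force between the fingers and index_pin below 0.1 N and value of joint turntable above 0.5 rad), for 0.3 s.
2. with the pin home, the post is leaned on so that the stopped table bears on the pin with a steady moderate force (z of pin_tip in the frame of stage_base below 0.0115 m and horizontal distance between pin_tip and bush_mouth below 0.004 m and contact force between the fingers and stage_base between 4 and 13 N and contact force between index_pin and stage_base above 3 N and velocity of joint turntable between -0.05 and 0.05 rad/s), for 0.5 s.
At the end, for the whole second after the job is handed in: The index pin is fully home: its tip less than 11.5 mm above the bench (8 mm is bottom), within 4 mm of the bush's axis and within 0.15 rad of upright; the turntable is at rest within 0.2 rad of the index rib, and the pin is at rest (z of pin_tip in the frame of stage_base below 0.0115 m and horizontal distance between pin_tip and bush_mouth below 0.004 m and angle between pin_tip's own z axis and vertical below 0.15 rad and value of joint turntable between -0.2 and 0.2 rad and velocity of joint turntable between -0.05 and 0.05 rad/s and linear speed of index_pin below 0.02 m/s); the robot touches nothing.
It fails at once if the robot pushes the stage or its turntable with more than 18 N (contact force between any of the fingers, the arm and stage_base above 18 N).
It fails at once if the pin is loaded with more than 25 N against the stage (contact force between index_pin and stage_base above 25 N).
It fails at once if the pin is touched again once the turntable has been turned towards the rib (value of joint turntable below 0.6 rad and contact force between the fingers and index_pin above 0.5 N).
It fails at once if a bystander is moved by more than 20 mm (distance of any of flux_bottle, solder_reel, fuse_box from where it was at the start of the episode above 0.02 m).
It also fails if it takes over 70 s, if anything falls off the work surface, if the arm or the gripper's body presses on something with over 40 N, if the wrist force passes 120 N, or if a joint passes its speed limit or range.

## Robot

A 6-joint arm with a two-finger parallel gripper is mounted at the origin on a cart in front of the work surface, level with it; the furniture and walls round the work are solid. World frame = base frame: x ahead of the robot, y to its left, z up, the work surface at z = 0. Lengths are in mm, angles in rad, forces in N, time in s.
With the tool pointing down it reaches from about 350 to 850 mm from the base axis. Payload 8.1 kg.
Tool frame: the origin (TCP) lies at the very end of the fingers, on their centre line; the grasp point (between the pads) lies 19 mm behind it; z points along the fingers, y is the line along which they close (so a half turn about z gives the same grasp; the last joint's range is limited). The gripper opens to 93 mm and grips with 3 to 60 N. Pads are 15 mm wide; open, the fingers measure 128 mm over their backs; the gripper's body (75 mm by 188 mm) begins 65 mm behind the grasp point.
Start: joints at [1.131, 0.13, 1.488, -0, 1.523, -0.085], TCP at [208.421, 562.642, 218.635] pointing down, gripper open.
Joint ranges: [-2.96, 2.96], [-0.89, 2.26], [0.02, 2.5], [-1.34, 4.48], [0, 2.73], [-2.66, 2.66]. Speed limits (rad/s): [2.39, 2.39, 2.79, 3.14, 3.14, 3.14].

## Interface

Orientations are given as [roll, pitch, yaw] about the fixed x, y, z axes, in that order (R = Rz(yaw) Ry(pitch) Rx(roll)).
In Python, from plant import manip gives the robot as it stands. Calls block until the motion is done:
- manip.goto(position, orientation): joint-space move of the TCP to a pose.
- manip.movel(position, orientation=None, max_speed=150, f_stop=None): straight line of the TCP; orientation=None keeps the orientation; max_speed is the mean speed in mm/s. With f_stop (N) it stops when the force on the tool has changed by that much, and returns True; else False.
- manip.set_joints(angles): joint-space move.
- manip.open_gripper() and manip.clamp(strength=None): open the fingers fully, or close them until they stop; strength is the grip in N (None keeps the last).
- manip.dwell(seconds).
- manip.inverse_kinematics(position, orientation): joint angles nearest the present ones, or None.
- manip.state(): the state.
- manip.capture(name): name is "scene" or "top"; returns the picture (400x640x3 uint8, red, green, blue); there is no depth.
- manip.camera_info(name): a dict with "intrinsics" (3x3 intrinsics, pixels), "rvec" (rotation vector, rad) and "tvec" (3), from world to camera coordinates, as OpenCV has them. Camera axes: x right, y down, z forward; pixel columns grow to the right and rows downward; lengths in mm; the calibration is good to about 2 mm. A picture is of the moment at which its call begins. camera_info takes no time and is no camera call.
A pose or a line that the arm cannot do raises manip.MotionError and nothing moves.
- manip.sign_off(): hands the job in; it is judged then, once.
Trained networks look in the newest picture that a camera, given by its name, has taken for a name from the list of things; names that differ only in an ending like _2 or _b are one class to them, and where a whole thing is asked for, a point or a joint stands for the part that bears it (a point fixed in the world has none). Each returns a list of dicts, best first, with "confidence" (0 to 1); they miss things now and then, are a little off and sometimes report something else, mostly with a low value. They report only what shows in the picture. A call takes as long as a camera call. They do not tell look-alikes from the thing itself.
- manip.recognise(camera, query): "bbox" ([left, top, right, bottom] in pixels, round what is visible of it).
- manip.regions_of(camera, query): "mask" (400x640 bool, what is visible of it) and "bbox" ([left, top, right, bottom] in pixels, round what is visible of it).
- manip.pinpoint(camera, query): "location" ([row, column] in pixels: a listed point, or the origin of a listed thing).
The state is a dict: "time": time; "joints": joint angles; "dq": joint speeds; "tau": joint torques, N m; "tcp_pos": TCP position; "tcp_rot": TCP orientation; "force": force on the tool from outside, world axes, zero at the start; "ft_torque": the same for the moment, N m; "finger_gap": finger opening in mm; "grasp_force": force on a finger pad.
Only numpy, scipy, OpenCV 4.12 (cv2) and the standard library are available. Lean on these libraries where they do the work, as an engineer would, in place of code of your own. Each camera call takes 0.05 s, during which the arm holds its last target. There are 200 camera calls.

## Working session

There is one attempt and no reset: what is moved stays moved. The work goes in short steps, each a Python script; the robot and the scene stay as the last script left them, time stands still between calls to the robot, and variables do not carry over. Pictures are saved under pics/ and viewed, at most 10 in all, crops included, and the job is handed in when it is done.

```bash
mkdir -p pics
cat > h.py <<'E'
import numpy as np, cv2
from plant import manip
def cam(c):
    i=manip.camera_info(c); K=np.array(i["intrinsics"],float); R=cv2.Rodrigues(np.array(i["rvec"],float))[0]; return K,R,np.array(i["tvec"],float).ravel()
def ray(c,row,col,z):
    K,R,t=cam(c); d=R.T@np.linalg.solve(K,[col,row,1.]); o=-R.T@t
    return o+d*(z-o[2])/d[2]
def proj(c,p):
    K,R,t=cam(c); q=K@(R@np.array(p,float)+t); return q[1]/q[2],q[0]/q[2]
def shot(c,name,crop=None,s=1):
    im=manip.capture(c)
    o=im if crop is None else im[crop[1]:crop[3],crop[0]:crop[2]]
    cv2.imwrite(f'pics/{name}.png',cv2.resize(o,None,fx=s,fy=s,interpolation=cv2.INTER_CUBIC)[:,:,::-1]); return im
E
python3 - <<'E'
from h import *
a=shot('scene','s0');b=shot('top','t0')
Z=dict(bush_mouth=47,post_top=97,pin_head=64,index_mark=34,stage_base=0,pin_rest=0,flux_bottle=0,solder_reel=0,fuse_box=0)
for c in('top','scene'):
    print(c,-cam(c)[1].T@cam(c)[2])
    for q,z in Z.items():
        for d in manip.pinpoint(c,q)[:5]:
            r,k=d['location'];print(q,round(d['confidence'],2),np.round([r,k]),ray(c,r,k,z).round(1))
E
```

```text
top [ 371.83232467   56.95661182 1167.82425992]
bush_mouth 0.66 [268. 258.] [422.6 205.7  47. ]
bush_mouth 0.52 [234. 418.] [ 502.2 -223.5   47. ]
post_top 0.94 [274. 212.] [410.8 314.3  97. ]
pin_head 0.67 [171. 422.] [ 674.1 -241.8   64. ]
pin_head 0.66 [197. 424.] [ 600.  -243.9   64. ]
pin_head 0.53 [123. 425.] [ 810.7 -260.5   64. ]
pin_head 0.38 [231. 422.] [ 508.7 -231.8   64. ]
index_mark 0.97 [297. 248.] [350.2 235.3  34. ]
stage_base 0.61 [270. 262.] [421.2 200.6   0. ]
pin_rest 0.79 [232. 412.] [ 514.8 -219.8    0. ]
flux_bottle 0.56 [196. 291.] [627.  117.9   0. ]
solder_reel 0.84 [177. 384.] [ 676.3 -148.6    0. ]
fuse_box 0.86 [268. 435.] [ 413.2 -276.1    0. ]
fuse_box 0.51 [196. 295.] [625.9 108.2   0. ]
scene [-162.21229052 -469.92196874  683.20989114]
bush_mouth 0.93 [234. 240.] [412.8 200.6  47. ]
post_top 0.74 [204. 203.] [406.5 320.5  97. ]
post_top 0.72 [221. 318.] [515.3  27.   97. ]
pin_head 0.64 [241. 445.] [ 655.4 -244.4   64. ]
pin_head 0.62 [259. 436.] [ 580.9 -253.6   64. ]
pin_head 0.48 [272. 412.] [ 511.4 -226.6   64. ]
pin_head 0.47 [215. 472.] [ 800.5 -259.8   64. ]
index_mark 0.7 [242. 211.] [358.2 251.4  34. ]
stage_base 0.94 [235. 239.] [450.9 249.3   0. ]
pin_rest 0.93 [290. 411.] [ 523.2 -225.3    0. ]
pin_rest 0.54 [329. 410.] [ 417.6 -271.9    0. ]
flux_bottle 0.5 [217. 319.] [642.2 117.8   0. ]
flux_bottle 0.16 [201. 205.] [514.8 457.9   0. ]
solder_reel 0.73 [243. 407.] [ 674.2 -142.7    0. ]
solder_reel 0.64 [292. 410.] [ 513.3 -226.6    0. ]
fuse_box 0.62 [325. 411.] [ 428.6 -269.4   -0. ]
```

View pics/t0.png

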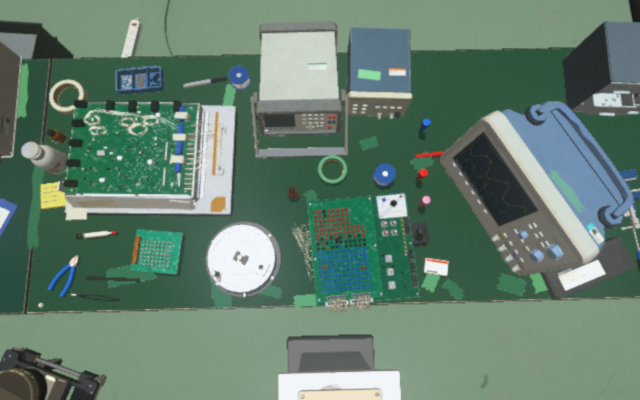

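View pics/s0.png

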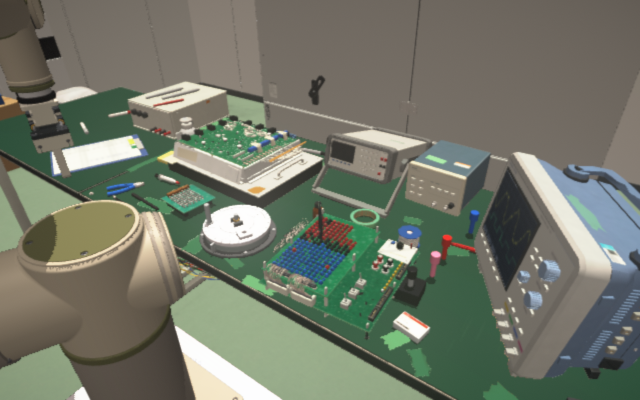

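The pin candidates (row, col in top) are blue at (123,425), red at (171,422), pink at (197,424) and black, standing in a black block, at (231,421). There is also a black knob on the white board at (203,393). By the description, the one in the black block is the index pin, so I'll check it in a close crop.

Run:
```python
from h import *
a=manip.capture('top');b=manip.capture('scene')
f=lambda im,x,y,w,h,s:cv2.resize(im[y:y+h,x:x+w],None,fx=s,fy=s,interpolation=cv2.INTER_CUBIC)
u=np.hstack([f(a,200,215,90,90,4),f(a,380,185,90,90,4)])
d=np.hstack([f(b,190,190,100,75,3.6),f(b,370,240,100,75,3.6)])
o=np.vstack([u,d]); o=cv2.resize(o,None,fx=.95,fy=.95);print(o.shape)
cv2.imwrite('pics/c1.png',o[:,:,::-1])
```

```text
(598, 684, 3)
```

View pics/c1.png

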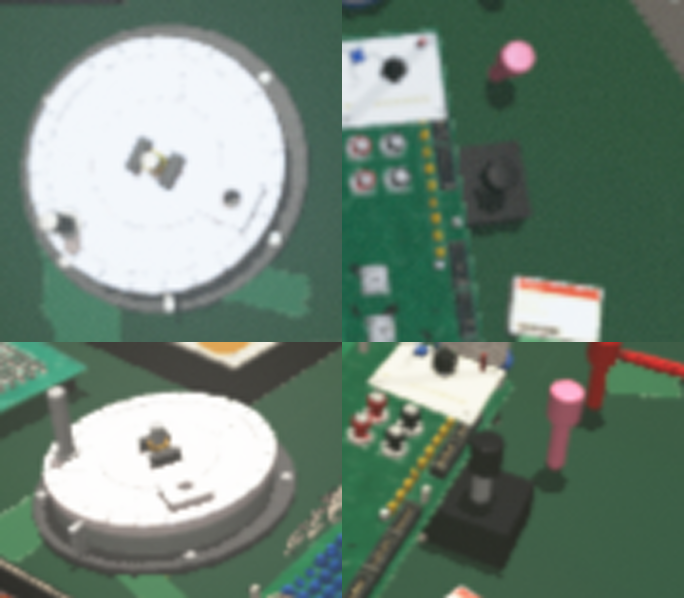

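The crop confirms it: the black-knobbed pin with the steel shank stands in the black block (top ≈ row 231, col 421). The bush hole is at top (267,261), the post at (272,214) and the rib at (295,244). Next I'll refine the geometry.

Run:
```python
from h import *
from scipy.optimize import least_squares
st=manip.state();print(st['time'],st['tcp_rot'],st['finger_gap'],st['force'])
for c,th in(('top',200),('scene',185)):
    im=manip.capture(c); m=(im.min(2)>th).astype(np.uint8)
    m=cv2.morphologyEx(m,cv2.MORPH_CLOSE,np.ones((5,5)))
    n,l,s,ce=cv2.connectedComponentsWithStats(m)
    k=l[250,235] if c=='top' else l[228,250]
    ct=max(cv2.findContours((l==k).astype(np.uint8),0,1)[0],key=cv2.contourArea)
    hull=cv2.convexHull(ct)[:,0]
    P=np.array([ray(c,v,u,39)[:2] for u,v in hull])
    r=least_squares(lambda q:np.hypot(*(P-q[:2]).T)-q[2],[430,230,90],loss='soft_l1',f_scale=2)
    C=r.x;print(c,s[k],C.round(1),np.abs(r.fun).mean().round(2))
    if c=='top':
        g=255-im[260:275,254:269].min(2).astype(float); g[g<60]=0; print(g.astype(int)[3:12,3:12])
    for q,z in(('bush_mouth',47),('post_top',97),('index_mark',34)):
        for d in manip.pinpoint(c,q)[:1]:
            p=ray(c,*d['location'],z); v=p[:2]-C[:2];print(q,np.round(d['location'],1),p.round(1),np.hypot(*v).round(1),np.degrees(np.arctan2(v[1],v[0])).round(1))
P=dict(top={},scene={})
for c in P:
    for q in('pin_head','pin_tip','pin_rest'):
        print(c,q,[(np.round(d['location'],1),round(d['confidence'],2)) for d in manip.pinpoint(c,q)])
print('scope base',[ray('scene',y,x,0).round() for y,x in((330,500),(375,595),(265,478))],'screen left top',ray('top',180,444,150),ray('top',270,520,150))
```

```text
1.1 [ 3.14158064e+00 -2.38124472e-05  2.78677491e+00] 92.4323485497851 [-0.16659407  0.08392375 -0.12619932]
top [ 208  225   67   71 3485] [451.6 251.8  91.2] 2.35
[[  0   0   0   0   0   0   0   0   0]
 [  0   0   0   0   0   0   0   0   0]
 [  0   0  71 111 110  77   0   0   0]
 [  0   0 121 153 151 128   0   0   0]
 [  0   0 131 138 118  99   0   0   0]
 [  0   0  87  96  94  76   0   0   0]
 [  0   0   0   0   0   0   0   0   0]
 [  0   0   0   0   0   0   0   0   0]
 [  0   0   0   0   0   0   0   0   0]]
bush_mouth [269.8 260.9] [419.1 198.3  47. ] 62.6 -121.3
post_top [271.4 212.1] [416.1 314.9  97. ] 72.4 119.3
index_mark [295.5 243.6] [353.6 245.6  34. ] 98.2 -176.4
scene [ 201  205   70   40 1968] [450.1 251.9  90.2] 1.22
bush_mouth [228.3 239.3] [428.8 218.6  47. ] 39.5 -122.6
post_top [202.  204.9] [416.  323.9  97. ] 79.7 115.3
index_mark [243.4 210.7] [353.2 246.3  34. ] 97.0 -176.7
top pin_head [(array([123. , 426.2]), 0.66), (array([197.6, 422.8]), 0.46), (array([232.9, 423.5]), 0.42), (array([171.2, 420.8]), 0.42)]
top pin_tip [(array([201.8, 420.1]), 0.65), (array([131. , 418.7]), 0.64), (array([235.1, 417.3]), 0.42), (array([177.4, 416.6]), 0.4)]
top pin_rest [(array([231.7, 414.3]), 0.74)]
scene pin_head [(array([243.3, 444.6]), 0.67), (array([274.9, 408.9]), 0.66), (array([257.1, 433.2]), 0.64), (array([217.6, 470.5]), 0.44)]
scene pin_tip [(array([259.1, 447.3]), 0.74), (array([289.6, 410.7]), 0.65), (array([231.3, 471. ]), 0.57), (array([275.6, 432.9]), 0.53), (array([290.6, 407.8]), 0.5)]
scene pin_rest [(array([294.5, 407.3]), 0.85)]
scope base [array([ 520., -424.,    0.]), array([ 512., -594.,   -0.]), array([ 694., -323.,    0.])] screen left top [ 625.4213876  -272.61620416  150.        ] [ 398.43945162 -436.79502924  150.        ]
```

Run:
```python
from h import *
print('bush',ray('top',267.1,261.1,47),ray('scene',232.4,244.1,47))
print('knobtop',ray('top',231,420.8,76),ray('scene',268.7,412.7,76))
print('head',ray('top',232,422.7,64),ray('scene',273.5,410.5,64),'rest',ray('top',231.8,413.1,0),ray('scene',292,409,0))
C=np.array([451,252.]); a=np.radians(-119.5)
t=np.linspace(0,2*np.pi,40)
def circ(c,r,z):return [[c[0]+r*np.cos(u),c[1]+r*np.sin(u),z] for u in t]
def pol(r,an):return C+r*np.array([np.cos(an),np.sin(an)])
B=pol(60,a);Q=pol(74,a-2*np.pi/3)
def sq(c,h,z,an):
    e=np.array([np.cos(an),np.sin(an)]);f=np.array([-e[1],e[0]])
    return [[*(c+h*(i*e+j*f)),z] for i,j in((1,1),(1,-1),(-1,-1),(-1,1),(1,1))]
pn=np.array([511,-229.])
sh=[circ(C,90,39),circ(B,6.75,47),sq(B,17,47,a),circ(Q,7,97),circ(pn,11,76),sq(pn,28,30,0.1)]
out=[]
for c,ws in(('top',((200,225,84,72),(390,205,60,51))),('scene',((195,195,84,65),(380,250,60,46)))):
    im=manip.capture(c)
    row=[]
    for x,y,w,h in ws:
        s=390/w if w>80 else 350/w
        o=cv2.resize(im[y:y+h,x:x+w],None,fx=s,fy=s,interpolation=cv2.INTER_CUBIC)
        o=np.clip(o.astype(float)*(0.9 if w>80 else 1.8),0,255).astype(np.uint8)
        for p in sh:
            q=np.array([[(k+.5-x)*s,(r+.5-y)*s] for r,k in(proj(c,v) for v in p)]).astype(np.int32)
            cv2.polylines(o,[q],False,(255,0,0),1)
        row.append(cv2.resize(o,(390,295)))
    out.append(np.hstack(row))
cv2.imwrite('pics/o1.png',np.vstack(out)[:,:,::-1])
```

```text
bush [426.10963602 197.74860942  47.        ] [422.921862  195.7002097  47.       ]
knobtop [ 507.84225869 -224.27344371   76.        ] [ 507.16836918 -228.3431635    76.        ]
head [ 506.54796018 -232.20531952   64.        ] [ 503.41930002 -226.29536552   64.        ] rest [ 515.59864946 -222.09759634    0.        ] [ 513.66048475 -224.90993534    0.        ]
```

View pics/o1.png

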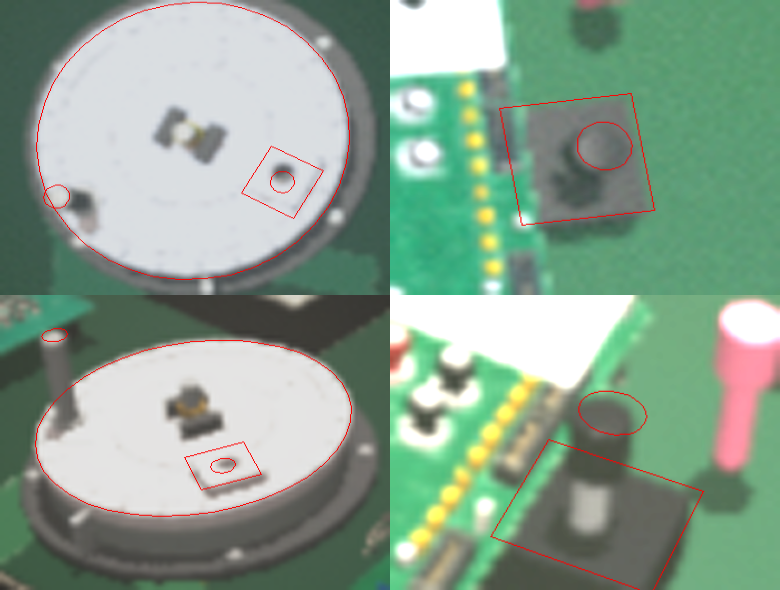

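The overlay fits the disc, the post and the knob top (top ≈ row 231, col 421). The bush hole lies about 1–2 px to +x of my angle guess, so I'll take the bush at about −118°. Now I grip the pin with two finger directions to centre it.

```bash
cat >> h.py <<'E'
def down(deg): return [np.pi,0,np.radians(deg)]
def S():
    s=manip.state(); print(round(s['time'],2),'tcp',np.round(s['tcp_pos'],1),'F',np.round(s['force'],2),'M',np.round(s['ft_torque'],2),'gap',round(s['finger_gap'],1),'grip',np.round(s['grasp_force'],1)); return s
E
python3 - <<'E'
from h import *
p=np.array([509,-228.5])
manip.goto([*p,170],down(90)); S()
print(manip.movel([*p,52],max_speed=120,f_stop=8)); S()
manip.clamp(4); s=S()
E
```

```text
4.88 tcp [ 509.4 -227.8  170.1] F [-0.43  1.53  0.56] M [-0.05  0.06  0.02] gap 93.1 grip 0.0
False
6.01 tcp [ 509.7 -228.9   53. ] F [-0.55 -0.34  1.39] M [-0.03  0.06 -0.04] gap 93.1 grip 0.0
7.11 tcp [ 509.  -228.5   52. ] F [-0.32 -0.6  -0.19] M [-0.06  0.08 -0.03] gap 21.9 grip 4.0
```

Run:
```python
from h import *
p=np.array([509,-228.5])
manip.open_gripper(); manip.movel([*p,52],down(150)); manip.clamp(4); S()
manip.dwell(.3); S()
manip.clamp(12); print(manip.movel([*p,120],max_speed=120)); S()
im=[manip.capture(c) for c in('top','scene')]
for c in('top','scene'):
    for q in ('pin_tip','pin_head'):
        for d in manip.pinpoint(c,q)[:5]: print(c,q,np.round(d['location'],1),round(d['confidence'],2))
f=lambda im,x,y,w,h,s:cv2.resize(im[y:y+h,x:x+w],None,fx=s,fy=s,interpolation=cv2.INTER_CUBIC)
cv2.imwrite('pics/l1.png',np.hstack([f(im[0],390,190,80,90,4.5),f(im[1],365,215,80,90,4.5)])[:,:,::-1])
for z in(60,132): print([np.round(proj(c,[*p,z+16]),1) for c in('top','scene')])
```

```text
10.62 tcp [ 509.  -228.5   52. ] F [0.21 0.19 1.24] M [ 0.   -0.02 -0.01] gap 22.0 grip 4.0
10.92 tcp [ 509.  -228.5   52. ] F [ 0.46 -0.1   0.06] M [ 0.04  0.03 -0.05] gap 21.5 grip 4.0
False
11.85 tcp [ 508.6 -228.3  119.4] F [ 0.52  0.21 -0.07] M [-0.01  0.01 -0.04] gap 21.9 grip 12.0
top pin_tip [275.  212.3] 0.72
top pin_tip [204.8 420.3] 0.45
top pin_tip [178.3 414.3] 0.43
top pin_tip [132.8 418.3] 0.4
top pin_head [122.5 424.9] 0.65
top pin_head [171.7 421.5] 0.62
top pin_head [197.3 421.9] 0.39
scene pin_tip [230.8 471.2] 0.65
scene pin_tip [261.  444.2] 0.5
scene pin_tip [268.1 413.4] 0.49
scene pin_tip [273.8 434.2] 0.45
scene pin_head [215.6 472.7] 0.7
scene pin_head [242.2 445.7] 0.58
scene pin_head [251.2 414.1] 0.49
scene pin_head [256.9 436.6] 0.46
[array([230.5, 422.4]), array([268.3, 413.1])]
[array([226.7, 429.8]), array([241.8, 416.8])]
```

View pics/l1.png

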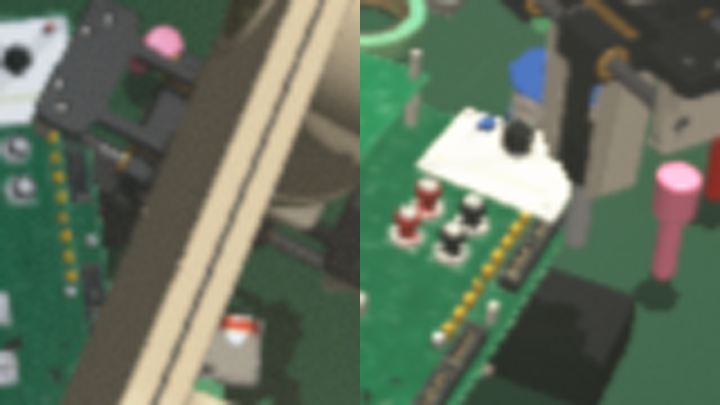

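The pin is held upright in the fingers: shank tip visible at about scene (268,413), rest empty. Next I carry it to the bush and feel for the hole.

Run:
```python
from h import *
C=np.array([451,252.]);a=np.radians(-118)
n=np.array([np.cos(a),np.sin(a)]);t=np.array([-n[1],n[0]])
B=C+60*n; th=62
manip.goto([*B,190],down(th))
manip.movel([*B,97],max_speed=120); S()
for r,k in[(0,0),(0,3),(0,-3),(3,0),(-3,0),(3,3),(3,-3),(-3,3),(-3,-3),(0,6),(0,-6)]:
    q=B+r*n+k*t
    manip.movel([*q,94],max_speed=60)
    hit=manip.movel([*q,71.5],max_speed=25,f_stop=4); s=S(); print(r,k,hit)
    if s['tcp_pos'][2]<80: break
    manip.movel([*q,94],max_speed=60)
    if s['time']>32: break
```

```text
15.12 tcp [423.4 199.2  97.8] F [ 0.35  0.73 -0.57] M [-0.07  0.11 -0.01] gap 21.8 grip 12.0
15.82 tcp [423.2 199.3  87.1] F [ 0.8   1.53 -0.68] M [ 0.28 -0.26  0.  ] gap 21.6 grip 12.0
0 0 True
16.77 tcp [425.3 197.9  87.1] F [-0.04  1.45 -1.53] M [ 0.28 -0.08  0.  ] gap 21.4 grip 12.0
0 3 True
17.66 tcp [420.5 200.5  90.3] F [ 0.73 -0.2   4.44] M [-0.09  0.07 -0.02] gap 21.7 grip 12.0
0 -3 True
18.53 tcp [421.8 196.5  90.4] F [-0.54 -0.5   3.11] M [-0.05  0.06  0.  ] gap 22.1 grip 12.0
3 0 True
19.5 tcp [423.9 201.4  85.9] F [-0.76  0.61 -0.4 ] M [-0.09  0.07 -0.04] gap 21.7 grip 12.0
-3 0 True
20.42 tcp [424.4 195.1  90.4] F [ 0.33 -0.22  5.05] M [-0.1   0.11  0.  ] gap 21.7 grip 12.0
3 3 True
21.29 tcp [419.2 197.9  90.4] F [ 0.03 -0.05  3.84] M [-0.1   0.16  0.02] gap 21.7 grip 12.0
3 -3 True
22.28 tcp [426.3 200.1  86.5] F [-0.07 -0.35 -0.11] M [-0.08  0.1   0.02] gap 21.7 grip 12.0
-3 3 True
23.18 tcp [421.9 203.2  90.1] F [-0.67  0.12  4.48] M [-0.04  0.16  0.03] gap 21.8 grip 12.0
-3 -3 True
24.12 tcp [428.3 196.4  90. ] F [-0.22 -0.2   3.71] M [-0.07  0.15 -0.04] gap 21.8 grip 12.0
0 6 True
25.1 tcp [418.1 201.9  90.6] F [-0.3   0.04  4.63] M [-0.11  0.16  0.02] gap 21.6 grip 12.0
0 -6 True
```

Run:
```python
from h import *
C=np.array([451,252.]);a=np.radians(-118)
n=np.array([np.cos(a),np.sin(a)]);t=np.array([-n[1],n[0]])
B=C+60*n
for r,k in[(-1.7,1.6),(-2.3,1.3),(-1.2,1.6),(-2,2.2)]:
    q=B+r*n+k*t
    manip.movel([*q,94],max_speed=60)
    hit=manip.movel([*q,71.5],max_speed=25,f_stop=5); s=S(); print(r,k,hit)
    if s['tcp_pos'][2]<80: break
    manip.movel([*q,94],max_speed=60)
```

```text
26.68 tcp [425.  199.8  71.6] F [ 0.36 -0.2  -0.17] M [-0.07  0.12 -0.02] gap 21.6 grip 12.0
-1.7 1.6 False
```

The pin is down in the bush to ring level. Now I release it, retreat, and check by the network.

```bash
cat >> h.py <<'E'
C=np.array([451.5,251.]); 
def pose(phi,back):   # phi deg: post angle; back: TCP distance behind the post axis
    f=np.radians(phi); P=C+74*np.array([np.cos(f),np.sin(f)]); pd=np.array([np.sin(f),-np.cos(f)])
    return P-back*pd, pd, phi+90
E
python3 - <<'E'
from h import *
s=S(); p=np.array(s['tcp_pos'])
manip.open_gripper(); manip.dwell(.4); S()
manip.movel([p[0],p[1],165],max_speed=150); manip.clamp(5)
q,pd,th=pose(123.6,38); print(q)
manip.movel([*q,165],down(th),max_speed=200); S()
im=[manip.capture(c) for c in('top','scene')]
for c in('top','scene'):
    for n_ in('pin_head','post_top'):
        print(c,n_,[(np.round(d['location'],1),round(d['confidence'],2)) for d in manip.pinpoint(c,n_)])
print([np.round(proj(c,[425,199.7,82]),1) for c in('top','scene')],[np.round(proj(c,[*pose(123.6,0)[0],97]),1) for c in('top','scene')])
cv2.imwrite('pics/r1.png',np.hstack([cv2.resize(m[y:y+90,x:x+90],None,fx=4.4,fy=4.4,interpolation=cv2.INTER_CUBIC) for m,x,y in((im[0],195,215),(im[1],190,180))])[:,:,::-1])
E
```

```text
26.68 tcp [425.  199.8  71.6] F [ 0.36 -0.2  -0.17] M [-0.07  0.12 -0.02] gap 21.6 grip 12.0
28.29 tcp [425.  199.8  71.5] F [ 0.04 -0.64  0.24] M [-0.14  0.1   0.03] gap 93.0 grip 0.0
[378.89801821 291.60729294]
33.31 tcp [378.9 291.5 164.9] F [-0.48 -0.29  0.08] M [ 0.07  0.04 -0.02] gap 0.5 grip 0.0
top pin_head [(array([170.1, 422.1]), 0.57), (array([266.2, 259.2]), 0.49), (array([124.7, 425.6]), 0.44)]
top post_top [(array([274.2, 213.6]), 0.78)]
scene pin_head [(array([223.4, 238.9]), 0.71), (array([258.2, 435.5]), 0.64), (array([218.1, 471.9]), 0.51), (array([241.7, 444.2]), 0.5)]
scene post_top [(array([201.1, 203.6]), 0.73)]
[array([266.9, 258.6]), array([220.3, 242. ])] [array([273.6, 213. ]), array([204.2, 206.2])]
```

View pics/r1.png

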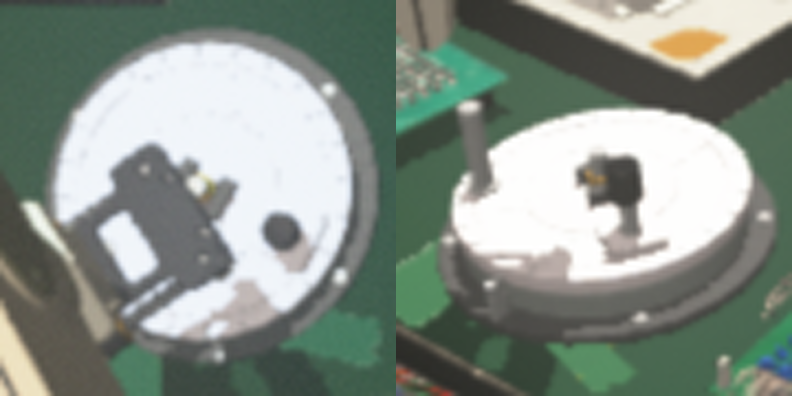

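The pin stands in the bush, let go: knob at top (266,259) and scene (223,239). Now I push the post round.

Run:
```python
from h import *
hit=False
for phi in [123.6,108,96,90,80,70,60,50]:
    q,pd,th=pose(phi,14.5)
    if manip.inverse_kinematics([*q,62],down(th)) is None: print('no ik',phi)
q,pd,th=pose(123.6,38)
manip.movel([*q,62],max_speed=150,f_stop=8); S()
q,pd,th=pose(123.6,18); manip.movel([*q,62],max_speed=60,f_stop=6); S()
for phi in [112,98,84]:
    q,pd,th=pose(phi,14.5)
    if manip.movel([*q,62],down(th),max_speed=50,f_stop=9): print('stop',phi);S();break
else:
    S()
    for phi in np.arange(81,45,-3):
        q,pd,th=pose(phi,14.5)
        hit=manip.movel([*q,62],down(th),max_speed=10,f_stop=4.5)
        s=S(); print(phi,hit,'push',round(float(np.dot(s['force'][:2],-pd)),2),'pd',pd.round(2))
        if hit: break
```

```text
34.44 tcp [379.5 291.9  62.8] F [0.03 0.84 0.07] M [ 0.1   0.05 -0.04] gap 0.2 grip 0.0
34.92 tcp [395.8 302.8  62.2] F [-0.21  0.34  0.1 ] M [ 0.04  0.03 -0.01] gap 0.6 grip 0.0
36.48 tcp [444.5 325.9  61.9] F [0.3  0.53 0.88] M [0.05 0.01 0.01] gap 0.6 grip 0.0
37.02 tcp [448.8 326.3  62. ] F [-0.42 -0.94 -0.76] M [0.03 0.06 0.02] gap 0.2 grip 0.1
81 False push 0.27 pd [ 0.99 -0.16]
37.57 tcp [452.9 326.4  62. ] F [-0.02  0.71  0.68] M [ 0.03 -0.06  0.  ] gap 0.4 grip 0.0
78 False push 0.17 pd [ 0.98 -0.21]
38.11 tcp [456.7 326.2  62. ] F [ 0.14 -0.49 -0.01] M [ 0. -0. -0.] gap 0.7 grip 0.0
75 False push -0.27 pd [ 0.97 -0.26]
38.65 tcp [460.6 325.8  62. ] F [-1.   -0.63 -0.5 ] M [ 0.01 -0.01  0.01] gap 0.1 grip 0.0
72 False push 0.75 pd [ 0.95 -0.31]
38.95 tcp [461.5 325.7  61.5] F [-1.35  0.92  1.04] M [ 0.15  0.09 -0.03] gap 0.5 grip 0.6
69 True push 1.59 pd [ 0.93 -0.36]
```

```bash
cat >> h.py <<'E'
def push(pd,n=4):
    v=[]
    for _ in range(n): manip.dwell(.03); v.append(np.dot(manip.state()['force'][:2],-pd))
    return float(np.mean(v))
E
python3 - <<'E'
from h import *
s=S(); p=np.array(s['tcp_pos'])[:2]; pd=np.array([.94,-.34]); pd/=np.hypot(*pd)
print(push(pd))
for i in range(1,9):
    q=p+pd*0.6*i
    h=manip.movel([*q,62],max_speed=8,f_stop=8); F=push(pd); print(i,h,round(F,2),np.round(manip.state()['tcp_pos'],1))
    if F>5: break
for d in manip.pinpoint('scene','pin_head') if manip.capture('scene') is not None else []: print(np.round(d['location'],1),round(d['confidence'],2))
a=np.radians(-176.5+7.5);b=C+60*np.array([np.cos(a),np.sin(a)]);print([proj('scene',[*b,z]) for z in(64,82)],manip.state()['time'])
E
```

```text
38.95 tcp [461.5 325.7  61.5] F [-1.35  0.92  1.04] M [ 0.15  0.09 -0.03] gap 0.5 grip 0.6
0.7024522411795688
1 False 2.71 [461.5 325.2  61.5]
2 False 5.06 [461.8 325.2  61.5]
[239.2 442.9] 0.73
[229.3 221.2] 0.65
[217.8 474.9] 0.58
[256.2 433.2] 0.53
[188.9 219.5] 0.4
[(np.float64(227.0586839132485), np.float64(222.44807152660005)), (np.float64(221.24645904639476), np.float64(221.4565817531498))] 40.0167
```

The table has stopped and the push force is building. The knob is at scene (229,221), which matches the home height. Now I lean to about 8 N and hold.

Run:
```python
from h import *
pd=np.array([.94,-.34]); pd/=np.hypot(*pd)
p=np.array([461.5,325.7])+pd*1.2
for i in range(1,9):
    p=p+pd*0.35
    h=manip.movel([*p,62],max_speed=8,f_stop=8); F=push(pd); print(i,h,round(F,2))
    if F>7.3: break
for _ in range(4): manip.dwell(.3); print(round(push(pd),2))
s=S()
manip.capture('scene'); print([(np.round(d['location'],1),round(d['confidence'],2)) for d in manip.pinpoint('scene','pin_head')])
```

```text
1 False 5.99
2 False 7.28
3 False 8.37
8.77
8.58
8.22
8.24
42.9 tcp [462.  325.1  61.4] F [-7.75  0.86 -0.64] M [0.21 1.34 0.05] gap 0.3 grip 4.2
[(array([216.2, 476.1]), 0.74), (array([261.3, 433.7]), 0.71), (array([243.2, 444.2]), 0.65), (array([229.5, 220.1]), 0.54), (array([219.6, 316.9]), 0.31)]
```

It has held about 8.4 N for over a second with the table stopped. I'll back away, retreat and check.

Run:
```python
from h import *
p=np.array([462,325.1]); pd=np.array([.94,-.34])
q=p-pd*25
manip.movel([*q,62],max_speed=50); manip.movel([*q,220],max_speed=150); S()
im=[manip.capture(c) for c in('top','scene')]
cv2.imwrite('pics/f1.png',np.hstack([cv2.resize(m[y:y+90,x:x+90],None,fx=4.4,fy=4.4,interpolation=cv2.INTER_CUBIC) for m,x,y in((im[0],195,215),(im[1],190,180))])[:,:,::-1])
```

```text
44.88 tcp [437.9 333.2 218.7] F [-0.03  0.43  0.22] M [0.06 0.05 0.03] gap 0.5 grip 0.0
```

View pics/f1.png

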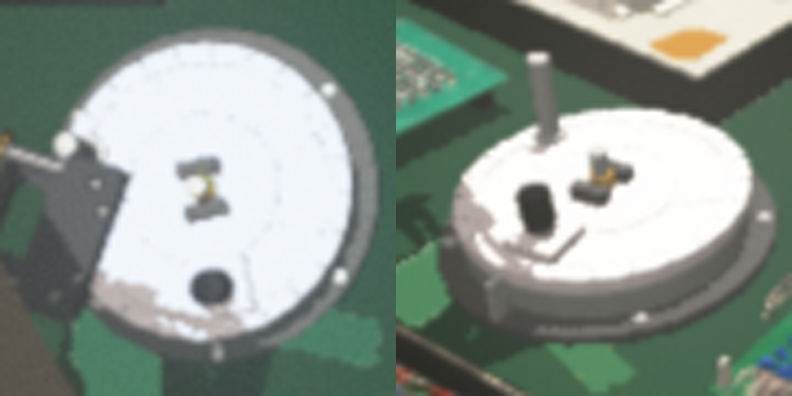

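The knob sits right down on the bush (top ≈ row 280, col 243) with no shank showing. It is next to the rib and the robot is clear.

```bash
python3 -c "
from plant import manip
print(manip.sign_off())"
```

```text
the job is handed in; nothing more can be done
None
```

I handed the job in at about 45 s: the index pin is home in the bore, the stopped table took an 8 N lean for over a second, and the arm finished clear of everything; the judge returned no verdict.

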